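Reload the label unwinder and hold its spindle

TASK

Reload the label unwinder: set the small white label roll flat and centred on the stand's round platter, swing the arm fully home over it, then take the long spindle from the wooden block and push it down through the arm's bush, the roll's core and the platter's bush. Finish still gripping the spindle by its knob, with its lower end well inside the platter's bush and the knob stopped about a finger's width (some 15 mm) above the arm's bush, so that I can slip the slotted felt washer in under the knob; do not let go. Leave the short spindle, the tape roll and the felt washer where they are.

Things in the scene. Friction and masses are not known exactly. Their poses are not given: they have to be found in the camera images.
- label_roll: roll of white labels on a brown cardboard core, lying flat (axis upright): 62 mm across, 40 mm high, open bore 26 mm across, 0.11 kg. Origin: centre of its underside; z up. Can be gripped round its outside from above. (The brown tape roll nearby is larger, 73 mm across, with a wide bore.)
- stand: label unwinder, screwed down: grey base plate 190 x 120 x 10 mm, on it an upright hub with a brass bush that carries a flat aluminium platter 80 mm across, whose top is 40 mm above the table, and beside it a steel pivot post, 90 mm from the hub axis. Origin: on the upright axis of platter and bush, at table height. x points from the platter axis to the pivot post, z up.
- platter (a point): centre of the platter's top (40 mm above the table) = mouth of the lower bush. The bush is 19 mm in bore, its mouth widened to 25 mm over the top 5 mm, and goes straight down 40 mm to the table. The roll lies here. Axes as the stand's.
- swing_arm (a joint): hinge of the swing arm about the upright pivot post: 0 = fully home against its stop, the arm's bush exactly over the platter's bush; grows to 1.75 rad as the arm swings open to the side. Going from open to home the arm turns anticlockwise seen from above. Stays where it is left (0.08 N m of friction).
- pivot_axis (a point): point on the pivot axis at the height of the arm's top, 112 mm above the table; the arm's bush lies 90 mm and its peg 130 mm from this axis.
- upper_bush (a point): centre of the upper mouth of the brass bush in the swing arm, 112 mm above the table: 19 mm in bore, mouth widened to 26 mm over the top 6 mm, 23 mm long. The arm's underside passes 9 mm above a roll lying on the platter (bush bottom 89 mm above the table).
- handle_peg (a point): on the black upright handle peg near the arm's free end, 130 mm above the table: 13 mm thick, from the arm's top (106 mm) up to 142 mm. Pinch it from above or push its side to swing the arm.
- spindle: long steel spindle, standing upright in a hole of the wooden block: a rod 16 mm thick and 110 mm long with a tapered nose at its lower end (9 mm across at the tip, full thickness 9 mm up) and a dark knurled knob on top, 24 mm across and 28 mm high; 138 mm long in all, 0.14 kg. Origin: centre of the lower tip; z points up to the knob.
- knob_underside (a point): centre of the long spindle's knob's underside, 110 mm above its tip; the knob reaches 28 mm farther up.
- short_spindle: spindle of the same thickness and knob, but its rod is only 75 mm long; stands in the block's other hole, its knob 35 mm lower. Origin at its lower tip. Leave it.
- spindle_block: fixed wooden block 70 x 130 mm, 55 mm high, with two holes 18.5 mm across and 50 mm deep, 64 mm apart along its y; the spindles stand on the holes' floors, 5 mm above the table. Origin: centre of its underside.
- tape_roll: roll of brown packing tape lying flat, 73 mm across and 48 mm high, origin at the centre of its underside. Leave it.
- felt_washer: horseshoe-shaped grey felt washer lying flat (open on one side, 18 mm slot), 35 x 32 mm, 5 mm thick; origin on the underside, at the centre of its round part. Leave it.
Mind the look-alikes: they are no part of the job. Leave any red or yellow look-alike of the label_roll alone. What is shaped like the spindle but pink is not meant.

How it is judged:
On the way, in this order (a step that is already met when the one before it is completed fails the run):
1. the label roll lies flat on the platter, round its bush, let go (horizontal distance between label_roll and platter below 0.008 m and height (world z) of label_roll between 0.036 and 0.045 m and angle between label_roll's own z axis and vertical below 0.1 rad and contact force between the fingers and label_roll below 0.1 N), for 0.2 s.
2. the swing arm is home over the roll (value of joint swing_arm below 0.05 rad), for 0.2 s.
3. the spindle's tip has passed through the arm's bush (z of spindle in the frame of upper_bush below -0.024 m and horizontal distance between spindle and upper_bush below 0.008 m and value of joint swing_arm below 0.05 rad).
At the end, for the whole second after the job is handed in: Roll flat on the platter within 8 mm of its axis; arm home (under 0.05 rad); the long spindle gripped, at rest, upright within 0.07 rad, tip at least 6 mm below the platter top and within 5 mm of its axis, knob underside 6 to 30 mm above the arm bush, so only the fingers carry it (horizontal distance between label_roll and platter below 0.008 m and height (world z) of label_roll between 0.036 and 0.045 m and angle between label_roll's own z axis and vertical below 0.1 rad and value of joint swing_arm below 0.05 rad and horizontal distance between spindle and platter below 0.005 m and z of spindle in the frame of platter below -0.006 m and angle between the z axis of spindle and the z axis of stand, either way round below 0.07 rad and z of knob_underside in the frame of upper_bush between 0.006 and 0.03 m and contact force between the fingers and spindle above 2 N and linear speed of spindle below 0.02 m/s); the arm keeps its last pose, push and grip.
It fails at once if the short spindle is moved by more than 30 mm (distance of short_spindle from where it was at the start of the episode above 0.03 m).
It fails at once if the tape roll is pushed by more than 30 mm (distance of tape_roll from where it was at the start of the episode above 0.03 m).
It fails at once if the felt washer is moved by more than 40 mm (distance of felt_washer from where it was at the start of the episode above 0.04 m).
It also fails if it takes over 72 s, if anything falls off the work surface, if the arm or the gripper's body presses on something with over 40 N, if the wrist force passes 120 N, or if a joint passes its speed limit or range.

ROBOT

A 7-joint arm with a two-finger parallel gripper is mounted at the origin on a cart in front of the work surface, level with it; the furniture and walls round the work are solid. World frame = base frame: x ahead of the robot, y to its left, z up, the work surface at z = 0. Lengths are in m, angles in rad, forces in N, time in s.
With the tool pointing down it reaches from about 0.375 to 0.925 m from the base axis. Payload 3.1 kg.
Tool frame: the origin (TCP) lies between the finger pads; the fingertips stand 19 mm ahead of it and the grasp point (between the pads) is the TCP; z points along the fingers, y is the line along which they close (so a half turn about z gives the same grasp; the last joint's range is limited). The gripper opens to 85 mm and grips with 20 to 120 N. Pads are 22 mm wide; open, the fingers measure 114 mm over their backs; the gripper's body (76 mm by 85 mm) begins 54 mm behind the grasp point. The pads swing forward as they close: fully open they stand 13 mm farther back than shut.
Start: joints at [1.197, 0.383, 0.044, 1.598, -0.018, 1.161, -0.05], TCP at [0.177, -0.625, 0.22] pointing down, gripper open.
Joint ranges: [-2.61, 2.61], [-0.41, 2.15], [-1.48, 1.57], [0, 2.5], [-1.57, 4.71], [0.05, 1.97], [-2.85, 2.85]. Speed limits (rad/s): [2.79, 2.79, 3.14, 3.14, 3.14, 3.14, 3.14].

INTERFACE

Orientations are given as a unit quaternion [x, y, z, w].
In Python, from bench import move_ptp, movel, move_j, move_gripper, pause, inverse_kinematics, read_camera, camera_params, MotionError, sign_off, look_for, tip_of, read_time_s, read_qpos, read_joint_vel, read_effort, read_eef_pos, read_tcp_rot, read_ft_force, read_ft_torque, read_finger_gap, read_grasp_force gives the robot as it stands. Calls block until the motion is done:
- move_ptp(position, orientation): joint-space move of the TCP to a pose.
- movel(position, orientation=None, speed=0.15): straight line of the TCP; orientation=None keeps the orientation; speed is the mean speed in m/s.
- move_j(angles): joint-space move.
- move_gripper(opening, effort=None): finger opening in m; effort is the grip in N (None keeps the last); returns when the fingers have stopped.
- pause(seconds).
- inverse_kinematics(position, orientation): joint angles nearest the present ones, or None.
- read_camera(name): name is "side" or "top" or "wrist"; returns the picture (400x640x3 uint8, red, green, blue); there is no depth.
- camera_params(name): a dict with "K" (3x3 intrinsics, pixels), "dist_coeffs" ([k1, k2, p1, p2, k3] as OpenCV has them; the pictures are not rectified), "camera_from_world" (4x4, takes a point from world to camera coordinates). Camera axes: x right, y down, z forward; pixel columns grow to the right and rows downward; lengths in m; the calibration is good to about 2 mm. A picture is of the moment at which its call begins: read the wrist's pose just before it. camera_params takes no time and is no camera call; for the wrist camera it gives the pose at the moment of the call.
A pose or a line that the arm cannot do raises MotionError and nothing moves.
- sign_off(): hands the job in; it is judged then, once.
Trained networks look in the newest picture that a camera, given by its name, has taken for a name from the list of things; names that differ only in an ending like _2 or _b are one class to them, and where a whole thing is asked for, a point or a joint stands for the part that bears it (a point fixed in the world has none). Each returns a list of dicts, best first, with "confidence" (0 to 1); they miss things now and then, are a little off and sometimes report something else, mostly with a low value. They report only what shows in the picture. A call takes as long as a camera call. They do not tell look-alikes from the thing itself.
- look_for(camera, name): "at" ([column, row] in pixels, amid what is visible of it).
- tip_of(camera, name): "at" ([column, row] in pixels: a listed point, or the origin of a listed thing).
Readings, each from a call of its own:
- read_time_s(): time.
- read_qpos(): joint angles.
- read_joint_vel(): joint speeds.
- read_effort(): joint torques, N m.
- read_eef_pos(): TCP position.
- read_tcp_rot(): TCP orientation.
- read_ft_force(): force on the tool from outside, world axes, zero at the start.
- read_ft_torque(): the same for the moment, N m.
- read_finger_gap(): finger opening in m.
- read_grasp_force(): force on a finger pad.
Only numpy, scipy, OpenCV 4.12 (cv2) and the standard library are available. Lean on these libraries where they do the work, as an engineer would, in place of code of your own. Each camera call takes 0.05 s, during which the arm holds its last target. There are 200 camera calls.

## Working session

There is one attempt and no reset: what is moved stays moved. The work goes in short steps, each a Python script; the robot and the scene stay as the last script left them, time stands still between calls to the robot, and variables do not carry over. Pictures are saved under pics/ and viewed, at most 10 in all, crops included, and the job is handed in when it is done.

```bash
ls; mkdir -p pics; cat > h.py <<'E'
import numpy as np, cv2
from bench import *
def ray(p,px):
    K=np.array(p["K"]);d=np.array(p["dist_coeffs"]);T=np.array(p["camera_from_world"])
    u=cv2.undistortPoints(np.array([[px]],float),K,d)[0,0]
    R=T[:3,:3];return -R.T@T[:3,3], R.T@np.array([u[0],u[1],1.])
def onz(p,px,z):
    o,d=ray(p,px);return o+d*(z-o[2])/d[2]
def tri(obs):
    A=np.zeros((3,3));b=np.zeros(3)
    for p,px in obs:
        o,d=ray(p,px);d/=np.linalg.norm(d);M=np.eye(3)-np.outer(d,d);A+=M;b+=M@o
    return np.linalg.solve(A,b)
def proj(p,X):
    T=np.array(p["camera_from_world"]);r=cv2.Rodrigues(T[:3,:3])[0]
    return cv2.projectPoints(np.array([X],float),r,T[:3,3],np.array(p["K"]),np.array(p["dist_coeffs"]))[0][0,0]
def save(im,n): cv2.imwrite("pics/"+n,im[:,:,::-1])
E
python3 - <<'E'
from h import *
for c in ["top","side"]:
    im=read_camera(c);p=camera_params(c);save(im,c+"0.png")
    T=np.array(p["camera_from_world"]);print(c,(-T[:3,:3].T@T[:3,3]).round(3),T[2,:3].round(2))
    for f,n in [(look_for,"label_roll"),(look_for,"tape_roll"),(tip_of,"platter"),(tip_of,"upper_bush"),(tip_of,"pivot_axis"),(tip_of,"handle_peg"),(tip_of,"knob_underside"),(look_for,"spindle"),(look_for,"short_spindle"),(look_for,"felt_washer"),(look_for,"spindle_block")]:
        print(n,[(np.round(d["at"],1).tolist(),round(d["confidence"],2)) for d in f(c,n)[:4]])
print(read_time_s(),read_tcp_rot())
E
```

```text
pics
top [0.315 0.011 1.538] [ 0.16 -0.   -0.99]
label_roll [([189.5, 170.5], 0.87), ([254.4, 183.8], 0.84), ([215.3, 207.3], 0.53)]
tape_roll [([304.4, 171.1], 0.6)]
platter []
upper_bush [([348.7, 166.3], 0.68), ([371.1, 197.9], 0.21)]
pivot_axis [([375.6, 171.9], 0.92)]
handle_peg [([331.7, 164.8], 0.95)]
knob_underside [([431.3, 191.1], 0.47), ([426.1, 220.2], 0.44), ([254.6, 182.3], 0.41)]
spindle [([427.6, 220.3], 0.5), ([428.3, 194.4], 0.41)]
short_spindle [([449.6, 195.2], 0.64), ([370.7, 189.1], 0.16)]
felt_washer [([396.3, 232.1], 0.53)]
spindle_block [([434.0, 198.4], 0.74)]
side [ 0.399 -1.023  0.801] [ 0.11  0.83 -0.54]
label_roll [([330.0, 192.7], 0.79), ([306.0, 178.9], 0.75), ([339.2, 166.3], 0.73), ([347.2, 290.1], 0.26)]
tape_roll [([347.6, 223.0], 0.75)]
platter [([328.7, 262.3], 0.66), ([347.9, 287.1], 0.66)]
upper_bush [([359.5, 221.8], 0.75), ([328.8, 262.7], 0.29)]
pivot_axis [([364.1, 241.0], 0.92)]
handle_peg [([361.4, 209.2], 0.69), ([350.6, 344.1], 0.41)]
knob_underside [([307.1, 289.2], 0.6), ([348.9, 287.3], 0.53)]
spindle [([309.6, 298.4], 0.88)]
short_spindle [([351.0, 321.4], 0.58)]
felt_washer [([300.5, 299.4], 0.4)]
spindle_block [([350.5, 331.9], 0.83)]
1.2 [ 9.90505087e-01  1.37476077e-01  9.84421315e-06 -4.60612067e-06]
```

```bash
python3 - <<'E'
import cv2,numpy as np
a=cv2.imread("pics/top0.png")[130:260,160:480];b=cv2.imread("pics/side0.png")[140:380,250:420]
a=cv2.resize(a,None,fx=2.5,fy=2.5,interpolation=2);
cv2.imwrite("pics/a.png",a);cv2.imwrite("pics/b.png",cv2.resize(b,None,fx=2.5,fy=2.5,interpolation=2))
E
```

```text
(no output)
```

View pics/a.png

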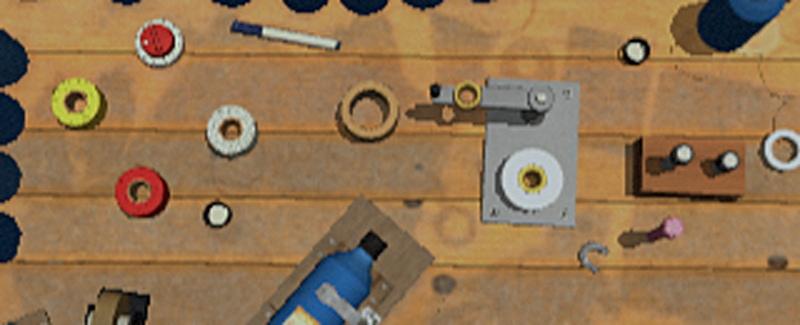

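View pics/b.png

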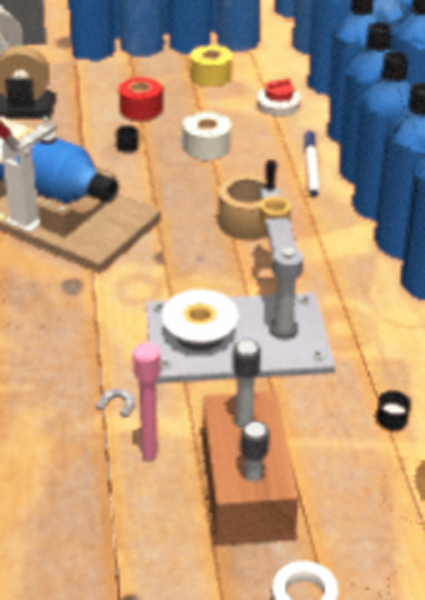

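Label-roll candidates in the top view are white (252,182) and three to leave: yellow (190,171), red (216,207) and the white disc with a red middle (223,147). The 73 mm tape roll is at (306,174). The plain white roll with the brown core is the one I want.

Long-spindle candidates are the farther, taller knob, at top (433,191) / side (348,282), the short one at top (452,194) / side (352,316), and the pink one at top (428,220). I want the first. The platter shows at top (372,202).

Next I triangulate and take a close wrist crop.

```bash
python3 - <<'E'
from h import *
t=camera_params("top");s=camera_params("side")
def r(n,a,b): print(n,tri([(t,a),(s,b)]).round(4))
r("roll",(253.5,183),(331,193));r("bush",(348.7,166.3),(359.5,221.8));r("pivot",(375.6,171.9),(364.1,241));r("peg",(331.7,164.8),(361.4,209.2))
r("platter",(372.4,202),(328.7,262.5));r("long",(432,191),(348.5,284))
r("short",(451,194),(352,318))
print("roll z.04",onz(t,(254,183),.04)," plat top",onz(t,(372.4,202),.04))
q=[1.,0,0,0]
for yaw in (0,):
  move_gripper(0.085)
  X=tri([(t,(253.5,183)),(s,(331,193))])
  move_ptp([X[0]-0.03,X[1],0.25],[0.70710678,0.70710678,0,0] if 0 else [1,0,0,0])
im=read_camera("wrist");p=camera_params("wrist");save(im,"w1.png")
print(p["camera_from_world"],read_eef_pos(),read_qpos(),read_time_s())
for d in look_for("wrist","label_roll"): print(d)
for d in tip_of("wrist","label_roll"): print(d, onz(p,d["at"],0))
E
```

```text
roll [0.5715 0.2415 0.0266]
bush [ 0.6098 -0.0596  0.1146]
pivot [ 0.6001 -0.1423  0.1117]
peg [ 0.6188 -0.0082  0.1196]
platter [ 0.513  -0.1381  0.0467]
long [ 0.5362 -0.309   0.126 ]
short [ 0.5335 -0.3756  0.0891]
roll z.04 [0.56854717 0.23786152 0.04      ]  plat top [ 0.51136516 -0.13864564  0.04      ]
[[-2.03415744e-03 -9.99997598e-01  8.15636561e-04  2.40295293e-01]
 [-9.64393839e-01  2.17743844e-03  2.64461304e-01  4.79923125e-01]
 [-2.64462445e-01 -2.48638947e-04 -9.64395953e-01  5.51077850e-01]
 [ 0.00000000e+00  0.00000000e+00  0.00000000e+00  1.00000000e+00]] [0.54202633 0.24045744 0.24978855] [ 0.27442673  0.40514548 -0.95437863  1.6708797   0.34636533  1.24703968
 -2.3266276 ] 4.75
{'at': [314.1, 144.2], 'confidence': 0.95}
{'at': [220.8, 203.1], 'confidence': 0.84}
{'at': [140.0, 107.9], 'confidence': 0.6}
{'at': [225.7, 198.9], 'confidence': 0.95} [0.49386742 0.3566037  0.        ]
{'at': [314.3, 132.2], 'confidence': 0.85} [0.57959145 0.24009063 0.        ]
{'at': [150.9, 106.0], 'confidence': 0.57} [0.61274546 0.44084669 0.        ]
```

View pics/w1.png

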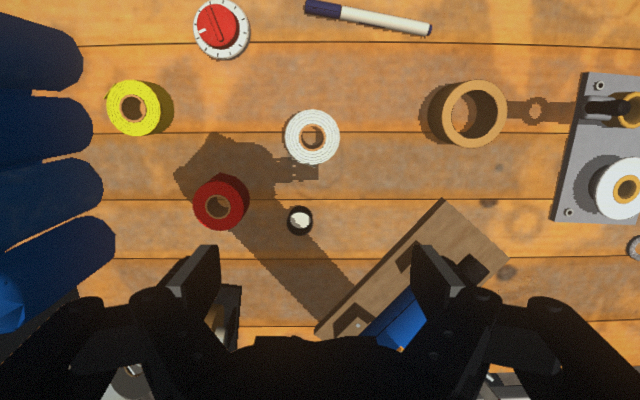

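The crop confirms it. The white roll with brown core sits at about (313,137), with yellow (133,107) and red (220,203) apart from it and the tape roll at (473,110). I'll fit its silhouette for an accurate centre, then grasp.

```bash
cat >> h.py <<'E'
from scipy.optimize import minimize
def fitcyl(p,mask,x0,r,z0,z1):
    a=np.linspace(0,2*np.pi,60)
    def f(c):
        P=[proj(p,[c[0]+r*np.cos(t),c[1]+r*np.sin(t),z]) for t in a for z in (z0,z1)]
        h=cv2.convexHull(np.array(P,np.float32))
        m=np.zeros(mask.shape,np.uint8);cv2.fillConvexPoly(m,np.round(h*16).astype(np.int32),1,shift=4)
        return -(m&mask).sum()/max(1,(m|mask).sum())
    s=minimize(f,x0,method="Nelder-Mead",options=dict(initial_simplex=[[x0[0],x0[1]],[x0[0]+.006,x0[1]],[x0[0],x0[1]+.006]],xatol=1e-4,maxiter=60))
    return s.x,-s.fun
def blob(im,px,smax=60,vmin=90,k=9):
    h=cv2.cvtColor(im,cv2.COLOR_RGB2HSV);m=((h[...,1]<smax)&(h[...,2]>vmin)).astype(np.uint8)
    n,l=cv2.connectedComponents(m);u,v=map(int,px);w=l[v-25:v+25,u-25:u+25]
    i=np.bincount(w[w>0]).argmax();m=(l==i).astype(np.uint8)
    c,_=cv2.findContours(m,0,2);o=np.zeros_like(m);cv2.drawContours(o,c,-1,1,-1);return o
E
python3 - <<'E'
from h import *
move_ptp([0.525,0.24,0.18],[1,0,0,0])
im=read_camera("wrist");p=camera_params("wrist");save(im,"w2.png")
d=tip_of("wrist","label_roll");d.sort(key=lambda e:abs(e["at"][0]-315))
print(d[0],onz(p,d[0]["at"],0))
m=blob(im,proj(p,[.573,.24,.03]));print(m.sum(),cv2.boundingRect(m))
print(fitcyl(p,m,[.573,.24],.031,0,.04))
for P in ([.573,.24,.03],[.573,.24,.07],[.513,-.139,.07],[.536,-.309,.129],[.513,-.139,.26]):
  for q in ([1,0,0,0],[0,1,0,0]): 
    j=inverse_kinematics(P,q);print(P,q,None if j is None else np.round(j,2))
E
```

```text
{'at': [312.0, 120.2], 'confidence': 0.73} [0.58107299 0.24270766 0.        ]
3825 (276, 88, 69, 74)
(array([0.501 , 0.2835]), np.float64(-0.0))
[0.573, 0.24, 0.03] [1, 0, 0, 0] [ 0.13  0.7  -0.78  1.76  0.6   0.93 -2.47]
[0.573, 0.24, 0.03] [0, 1, 0, 0] [ 0.42  1.05 -1.3   1.75  1.08  1.24  0.4 ]
[0.573, 0.24, 0.07] [1, 0, 0, 0] [ 0.16  0.65 -0.81  1.75  0.56  0.99 -2.44]
[0.573, 0.24, 0.07] [0, 1, 0, 0] [ 0.44  1.02 -1.35  1.74  1.04  1.29  0.42]
[0.513, -0.139, 0.07] [1, 0, 0, 0] [ 0.9   0.5  -0.85  1.97  0.49  0.89 -1.77]
[0.513, -0.139, 0.07] [0, 1, 0, 0] [ 1.17  0.75 -1.25  1.96  0.83  1.07  1.12]
[0.536, -0.309, 0.129] [1, 0, 0, 0] [ 1.09  0.56 -0.82  1.72  0.46  1.06 -1.46]
[0.536, -0.309, 0.129] [0, 1, 0, 0] [ 1.33  0.8  -1.25  1.71  0.81  1.24  1.46]
[0.513, -0.139, 0.26] [1, 0, 0, 0] [ 1.07  0.25 -1.    1.8   0.22  1.21 -1.57]
[0.513, -0.139, 0.26] [0, 1, 0, 0] [ 1.23  0.35 -1.23  1.79  0.35  1.25  1.48]h.py:25: RuntimeWarning: overflow encountered in scalar negative
  return -(m&mask).sum()/max(1,(m|mask).sum())
```

```bash
sed -i 's/return -(m&mask).sum()/return -int((m\&mask).sum())/;s/max(1,(m|mask).sum())/max(1,int((m|mask).sum()))/' h.py
python3 - <<'E'
from h import *
im=cv2.imread("pics/w2.png")[:,:,::-1].copy();p=camera_params("wrist")
m=blob(im,proj(p,[.573,.24,.03]));c,f=fitcyl(p,m,[.573,.24],.031,0,.04);print(c,f)
if f<.85: raise SystemExit
move_ptp([c[0],c[1],.10],[1,0,0,0]);movel([c[0],c[1],.028],speed=.08)
move_gripper(0.05,30)
print(read_finger_gap(),read_grasp_force(),read_ft_force())
movel([c[0],c[1],.26],speed=.2)
# view of platter from above while holding
move_ptp([0.43,-.139,.26],[1,0,0,0])
im=read_camera("wrist");p=camera_params("wrist");save(im,"w3.png")
for n in ("platter","upper_bush","pivot_axis","handle_peg"):
  z=dict(platter=.04,upper_bush=.112,pivot_axis=.112,handle_peg=.13)[n]
  for d in tip_of("wrist",n)[:2]: print(n,np.round(d["at"],1),d["confidence"],onz(p,d["at"],z).round(4))
m=blob(im,proj(p,[.512,-.139,.04]));print(m.sum(),cv2.boundingRect(m),fitcyl(p,m,[.512,-.139],.04,.036,.04))
print(read_finger_gap(),read_time_s())
E
```

```text
[0.58000116 0.24479055] 0.9809032258064516
0.049926128361851396 0.0 [ 0.77155641 -0.64641149  0.58176995]
platter [318.5  89.3] 0.96 [ 0.5181 -0.1423  0.04  ]
13454 (268, 0, 107, 141) (array([ 0.54681201, -0.12901782]), np.float64(0.3392299687825182))
0.049892791538016214 10.3917
```

View pics/w3.png

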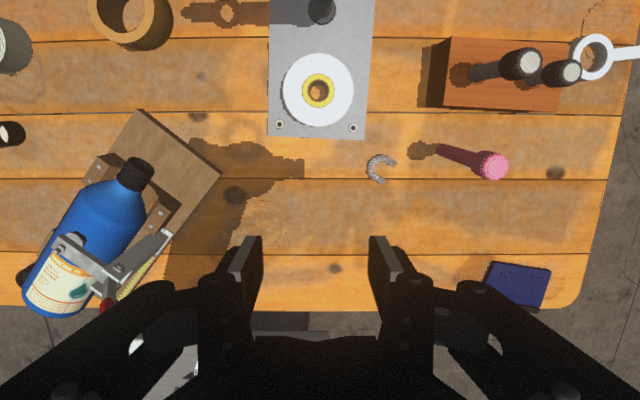

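The fingers closed to 50 mm with no force, so the grasp missed. In the picture the fingers are empty and the platter's brass bush is at (318,91). I'll look at where the roll is now.

```bash
python3 - <<'E'
from h import *
im=read_camera("top");save(im,"top1.png")
t=camera_params("top");print([ (np.round(d["at"],1),onz(t,d["at"],.02).round(3)) for d in look_for("top","label_roll")])
move_gripper(.085)
move_ptp([0.525,0.24,0.18],[1,0,0,0]);im=read_camera("wrist");p=camera_params("wrist");save(im,"w4.png")
print([(np.round(d["at"],1),onz(p,d["at"],0).round(3)) for d in tip_of("wrist","label_roll")])
a=cv2.imread("pics/top1.png")[130:260,160:400];cv2.imwrite("pics/c.png",np.vstack([cv2.resize(cv2.imread("pics/w4.png"),(480,300)),cv2.resize(a,(480,260))]))
E
```

```text
[(array([213.3, 206.6]), array([0.494, 0.368, 0.02 ])), (array([254.3, 184.7]), array([0.566, 0.24 , 0.02 ])), (array([192.4, 168.3]), array([0.618, 0.442, 0.02 ]))]
[(array([208.1, 197.6]), array([0.499, 0.353, 0.   ])), (array([110.3,  91.9]), array([0.611, 0.444, 0.   ])), (array([309.2, 123.7]), array([0.577, 0.243, 0.   ]))]
```

View pics/c.png

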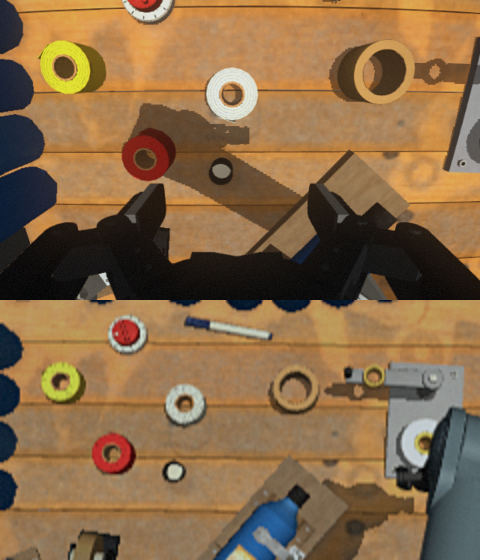

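The roll is still flat near its old place, at wrist (309,123) and top (254,184). I'll repeat the approach, checking each stage.

```bash
python3 - <<'E'
from h import *
im=cv2.imread("pics/w4.png")[:,:,::-1].copy();p=camera_params("wrist")
m=blob(im,proj(p,[.573,.24,.03]));c,f=fitcyl(p,m,[.573,.24],.031,0,.04);print(c,f,cv2.boundingRect(m))
t=camera_params("top");im=cv2.imread("pics/top1.png")[:,:,::-1].copy();m=blob(im,(254,184));print("top",fitcyl(t,m,[.573,.24],.031,0,.04),cv2.boundingRect(m))
move_gripper(.085);print("gap",read_finger_gap())
move_ptp([c[0]-.003,c[1],.10],[1,0,0,0]);print(read_eef_pos(),read_tcp_rot());movel([c[0]-.003,c[1],.025],speed=.08);print(read_eef_pos(),read_ft_force())
a=read_camera("side");print([np.round(d["at"],1) for d in look_for("side","label_roll")])
w=read_camera("wrist")
b=cv2.resize(a[130:250,270:410],(480,411));w=cv2.resize(w,(480,300))[:180]
save(np.vstack([b,w])[:600],"d.png")
E
```

```text
[0.57671632 0.24224135] 0.9680061428205784 (275, 90, 69, 74)
top (array([0.57525 , 0.244125]), np.float64(0.8233695652173914)) (243, 172, 19, 20)
gap 0.08469854627419206
[0.57273965 0.24242915 0.09968559] [ 9.99999191e-01 -4.14138533e-05 -1.26321730e-03 -1.41661910e-04]
[0.57411126 0.24273147 0.02561699] [0.28934274 0.32633369 0.40373537]
[array([307.6, 181.7]), array([331. , 196.4]), array([341.4, 163.6])]
```

View pics/d.png

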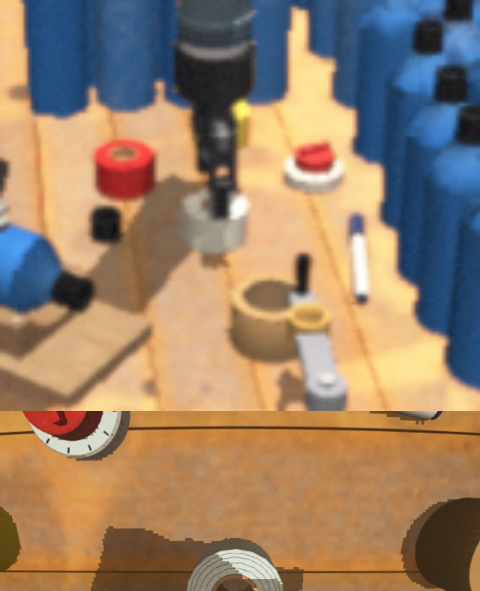

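The roll is centred between the fingers, at (235,580) in the composite, but the near fingertip at (220,215) ends only a little below the roll's top edge. The open pads stand farther back, so I'll go lower before closing.

```bash
python3 - <<'E'
from h import *
e=read_eef_pos();movel([e[0]+.001,.2425,.017],speed=.05);print(read_eef_pos(),read_ft_force())
for g in (.064,.06,.055):
    move_gripper(g,40);print(g,read_finger_gap(),read_grasp_force(),read_ft_force(),read_eef_pos())
    if read_grasp_force()>5: break
w=read_camera("wrist");save(w,"w5.png")
E
```

```text
[0.57490461 0.24209899 0.01636241] [-0.11204971 -0.01596339  0.1865433 ]
0.064 0.06409335421954143 0.26450926186043944 [-0.4393029  -0.21198017 -0.99614619] [0.57520665 0.24283623 0.01719628]
0.06 0.06067786305471416 34.210115561654675 [-1.06309314 -0.78569868  3.44495619] [0.57528143 0.24297153 0.01773788]
```

Gripped (60.7 mm gap, 34 N). Lift, carry, and measure the platter with the wrist camera.

```bash
python3 - <<'E'
from h import *
e=read_eef_pos();q=[1,0,0,0]
move_gripper(.056,50);print(read_finger_gap(),read_grasp_force())
movel([e[0],e[1],.20],speed=.15);print(read_finger_gap(),read_grasp_force(),read_ft_force())
for P in ([.43,-.139,.22],[.40,-.125,.2]):
    movel(P,speed=.25) if P[0]<.41 else move_ptp(P,q)
    im=read_camera("wrist");p=camera_params("wrist");save(im,"w6_%d.png"%(P[0]*100))
    d=tip_of("wrist","platter")
    if d: print("net",d[0]["at"],onz(p,d[0]["at"],.04).round(4))
    for v in (150,200,):
        m=blob(im,proj(p,[.515,-.14,.04]),vmin=v);print(v,cv2.boundingRect(m),fitcyl(p,m,[.515,-.14],.04,.036,.04))
print(read_finger_gap(),read_grasp_force(),read_time_s())
E
```

```text
0.06015536580133215 52.62150645721704
0.05993230876400269 53.99452740792185 [-0.44449715  0.07831043 -0.81049468]
net [319.4, 86.8] [ 0.5184 -0.1427  0.04  ]
150 (262, 0, 119, 144) (array([ 0.54441848, -0.1520934 ]), np.float64(0.3890550645819171))
200 (279, 46, 80, 83) (array([ 0.51634597, -0.14153849]), np.float64(0.948199034533977))
net [335.4, 47.7] [ 0.5206 -0.1442  0.04  ]
150 (271, 0, 127, 115) (array([ 0.5208125 , -0.13090625]), np.float64(0.49336612999403695))
200 (291, 2, 87, 93) (array([ 0.51883218, -0.14285619]), np.float64(0.9564422784038988))
0.060070233400015945 54.19497952563688 18.975
```

View pics/w6_40.png

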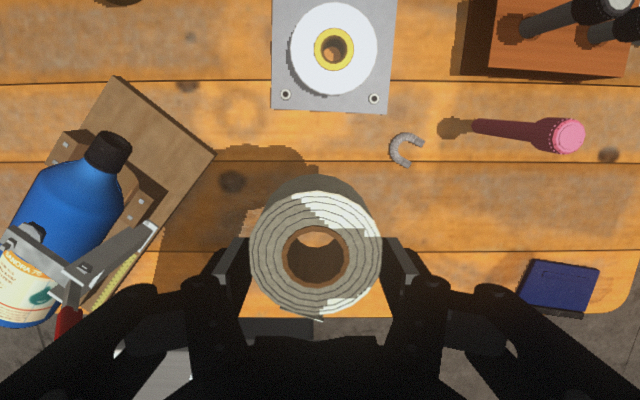

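The roll is held level between the pads, its top face centred at about (316,256), with the platter bush at (334,49).

```bash
python3 - <<'E'
from h import *
p=camera_params("wrist");e=np.array(read_eef_pos());print(e)
for px in ((316,256),(316,253)): print("roll-tcp",onz(p,px,e[2]+.0223)-e)
# approach closer, remeasure platter
movel([.43,-.141,.14],speed=.25)
im=read_camera("wrist");p=camera_params("wrist")
d=tip_of("wrist","platter")
if d: print("net",d[0]["at"],onz(p,d[0]["at"],.04).round(4))
m=blob(im,proj(p,[.517,-.14,.04]),vmin=200);print(cv2.boundingRect(m),fitcyl(p,m,[.517,-.14],.04,.036,.04))
t=camera_params("top");im=cv2.imread("pics/top0.png")[:,:,::-1].copy();m=blob(im,(372,202),vmin=180);print("top",cv2.boundingRect(m),fitcyl(t,m,[.515,-.14],.04,.036,.04))
E
```

```text
[ 0.40114497 -0.12487257  0.20059806]
roll-tcp [ 0.00246523 -0.00141651  0.0223    ]
roll-tcp [ 0.00394235 -0.00141388  0.0223    ]
net [318.2, 80.0] [ 0.5185 -0.144   0.04  ]
(264, 26, 105, 109) (array([ 0.51644879, -0.14261529]), np.float64(0.9478372866802619))
top (361, 190, 24, 23) (array([ 0.51481982, -0.13982129]), np.float64(0.8429906542056075))
```

```bash
python3 - <<'E'
from h import *
movel([.514,-.1413,.12],speed=.12);movel([.514,-.1413,.064],speed=.06)
z=.064
while z>.053:
    z-=.0015;movel([.514,-.1413,z],speed=.03)
    f=read_ft_force()
    if f[2]>3: break
print(z,f,read_eef_pos())
move_gripper(.07);pause(.2);print(read_grasp_force());move_gripper(.085)
movel([.514,-.1413,.13],speed=.15);movel([.44,-.1413,.2],speed=.25)
im=read_camera("wrist");p=camera_params("wrist");save(im,"w7.png")
m=blob(im,proj(p,[.515,-.141,.06]),vmin=200)
print(cv2.boundingRect(m))
d=tip_of("wrist","label_roll");print([(x["at"],onz(p,x["at"],.04).round(4),round(x["confidence"],2)) for x in d[:2]])
x,y=proj(p,[.515,-.141,.06]).astype(int);print(x,y)
cv2.imwrite("pics/e.png",cv2.resize(im[max(0,y-90):y+90,x-120:x+120,::-1],None,fx=3,fy=3,interpolation=2))
print(read_time_s())
E
```

```text
0.056499999999999995 [-2.22909835 -0.44756805  6.63754435] [ 0.51437644 -0.1412923   0.05766508]
0.0
(273, 52, 83, 87)
[([317.9, 98.3], array([ 0.5151, -0.1453,  0.04  ]), 0.94)]
313 97
24.9083
```

View pics/e.png

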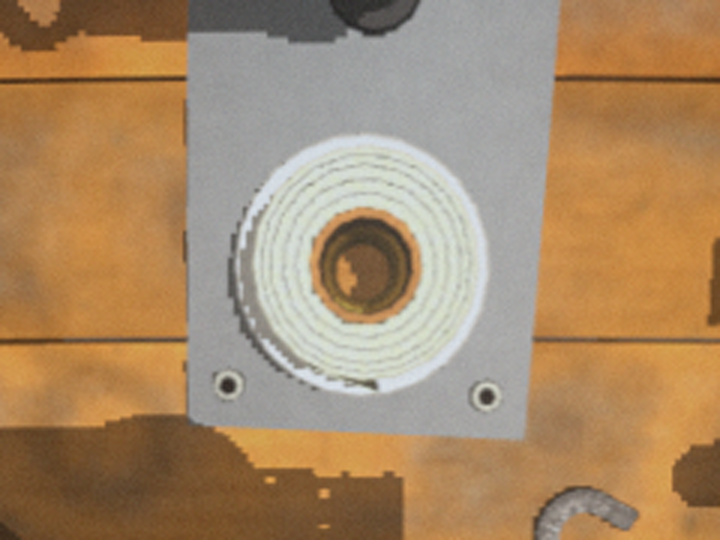

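The roll lies flat, with its top face centred at crop (365,265) and the platter rim at (362,264). I'll check the concentricity in metric terms and find the peg.

```bash
python3 - <<'E'
from h import *
p=camera_params("wrist")
R=onz(p,(193+365/3,7+265/3),.08);P=onz(p,(193+362.5/3,7+263.5/3),.04);print(R,P,R-P)
im=cv2.imread("pics/w7.png")[:,:,::-1].copy();m=blob(im,(313,97),vmin=200)
print(fitcyl(p,m,[.515,-.141],.04,.036,.04))
# look at peg / arm
move_ptp([.46,-.06,.32],[1,0,0,0])
im=read_camera("wrist");p=camera_params("wrist");save(im,"w8.png")
for n,z in dict(upper_bush=.112,pivot_axis=.112,handle_peg=.13).items():
  for d in tip_of("wrist",n)[:2]: print(n,np.round(d["at"],1),round(d["confidence"],2),onz(p,d["at"],z).round(4))
print(read_time_s())
E
```

```text
[ 0.51657499 -0.14181698  0.08      ] [ 0.5184334  -0.14093693  0.04      ] [-0.0018584  -0.00088005  0.04      ]
(array([ 0.5163224 , -0.14119343]), np.float64(0.8661925239827986))
upper_bush [306.3  20.5] 0.9 [ 0.6119 -0.0541  0.112 ]
upper_bush [376.8 115.5] 0.54 [ 0.5166 -0.1304  0.112 ]
pivot_axis [394.2  26.8] 0.78 [ 0.6061 -0.1446  0.112 ]
handle_peg [267.7  16.9] 0.63 [ 0.6111 -0.0171  0.13  ]
25.75
```

Concentric within 2 mm. The stand's x axis is yawed by about -0.05 rad, judging from the base screws. Next I pinch the peg and swing the arm home, with the tool's closing axis tangential.

```bash
cat >> h.py <<'E'
def Q(th): return [float(np.cos(th/2)),float(np.sin(th/2)),0.,0.]
E
python3 - <<'E'
from h import *
from scipy.spatial.transform import Rotation as Ro
print(Ro.from_quat(Q(-1.6)).as_matrix().round(2).tolist())
pv=np.array([.605,-.1455]);pg=np.array([.614,-.0125]);r=np.linalg.norm(pg-pv);a0=np.arctan2(*(pg-pv)[::-1]);print(r,a0)
W=lambda a,z=.133:[pv[0]+r*np.cos(a),pv[1]+r*np.sin(a),z]
for a in (a0,2.3,3.1):
    j=inverse_kinematics(W(a),Q(a-np.pi));print(None if j is None else np.round(j,2))
try: move_ptp(W(a0,.22),Q(a0-np.pi))
except MotionError as x: print(x);raise SystemExit
print(np.round(read_qpos(),2))
im=read_camera("wrist");p=camera_params("wrist");save(im,"w9.png")
for n,z in dict(upper_bush=.112,handle_peg=.13).items():
  for d in tip_of("wrist",n)[:2]: print(n,np.round(d["at"],1),round(d["confidence"],2),onz(p,d["at"],z).round(4))
for a in np.linspace(a0,3.11,10):
    j=inverse_kinematics(W(a),Q(a-np.pi));print(None if j is None else np.round(j,2))
print(read_time_s())
E
```

```text
[[-0.03, -1.0, 0.0], [-1.0, 0.03, -0.0], [0.0, 0.0, -1.0]]
0.13330416347586446 1.5032301593583979
[-0.75  0.57  0.93  1.8  -0.52  1.04 -2.83]
[ 0.92  0.45 -1.07  1.95  0.47  1.01 -2.78]
[ 1.37  0.71 -1.46  2.01  0.77  1.18 -2.03]
[-0.89  0.56  1.16  1.73 -0.54  1.22 -2.81]
upper_bush [311.6 138.2] 0.76 [ 0.6134 -0.0576  0.112 ]
handle_peg [317.9 190.8] 0.6 [ 0.6111 -0.0181  0.13  ]
[-0.83  0.64  1.06  1.8  -0.63  1.09 -2.75]
[-0.85  0.58  1.05  1.86 -0.58  1.05 -2.6 ]
[-0.86  0.52  1.04  1.91 -0.53  1.01 -2.44]
[-0.87  0.46  1.03  1.96 -0.47  0.98 -2.28]
[-0.86  0.4   1.02  2.01 -0.42  0.96 -2.12]
[-0.84  0.35  1.01  2.05 -0.37  0.94 -1.95]
[-0.79  0.31  0.99  2.07 -0.32  0.92 -1.77]
[-0.73  0.28  0.96  2.09 -0.29  0.91 -1.58]
[-0.66  0.26  0.92  2.09 -0.26  0.91 -1.37]
[-0.57  0.26  0.88  2.08 -0.25  0.91 -1.15]
28.2333
```

```bash
python3 - <<'E'
from h import *
pv=np.array([.605,-.1455]);pg=np.array([.6115,-.0165]);r=np.linalg.norm(pg-pv);a0=np.arctan2(*(pg-pv)[::-1])
W=lambda a,z=.134:[pv[0]+r*np.cos(a),pv[1]+r*np.sin(a),z]
move_gripper(.06);movel(W(a0,.16),Q(a0-np.pi),speed=.15);movel(W(a0),speed=.08);print(read_eef_pos(),read_ft_force())
move_gripper(.008,25);print(read_finger_gap(),read_grasp_force(),read_ft_force())
if read_grasp_force()<5: raise SystemExit
for a in np.linspace(a0,3.11,11)[1:]:
    movel(W(a),Q(a-np.pi),speed=.12)
    print(round(a,2),np.round(read_ft_force(),1),round(read_finger_gap(),4))
    if np.linalg.norm(read_ft_force())>25: break
print(read_eef_pos(),read_grasp_force(),read_time_s())
E
```

```text
[ 0.6111072  -0.01646315  0.13340927] [-0.05547307 -0.62159842  0.29769323]
0.007755335236662487 0.0 [ 0.20718012  0.55128715 -0.59051578]
```

Another miss: the fingers closed past the peg without contact. I'll look.

```bash
python3 - <<'E'
from h import *
w=read_camera("wrist");s=read_camera("side");p=camera_params("wrist")
e=np.array(read_eef_pos());sp=camera_params("side")
print("tcp wrist px",proj(p,e),"tip",proj(p,e-[0,0,.019]),"side",proj(sp,e),proj(sp,e-[0,0,.019]))
print([(n,d["at"],round(d["confidence"],2)) for n in("handle_peg","upper_bush") for d in tip_of("side",n)[:2]])
a=cv2.resize(w,(400,250))
b=cv2.resize(s[170:260,320:410],(400,340+10))
b=cv2.resize(s[170:260,310:420],(427,350),interpolation=2)
c=np.zeros((350,827,3),np.uint8)[:, :800];c[:250,:400]=a;c[:,400:]=b[:,:400];save(c,"f.png")
E
```

```text
tcp wrist px [315.59934286 242.836644  ] tip [315.5376359 229.492658 ] side [357.73422984 207.01241381] [357.46545707 212.73871138]
[('upper_bush', [358.1, 220.4], 0.77), ('upper_bush', [296.9, 300.3], 0.2)]
```

View pics/f.png

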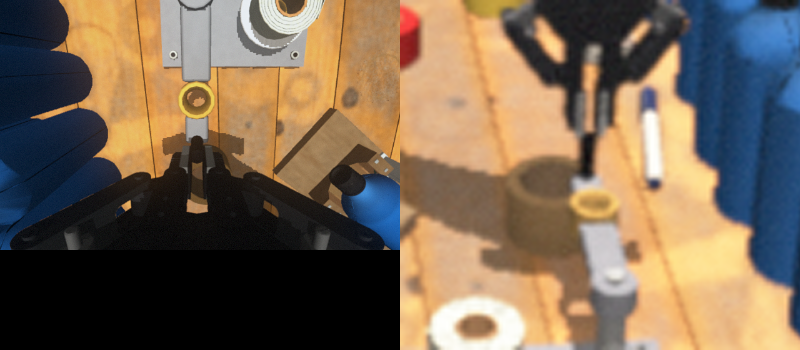

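Side view: the closed fingers end at about crop (588,132), and the peg starts just below, from (587,136) to (587,178). So the fingertips are really about 25 mm higher than nominal, which also explains the first roll miss. I'll check it with a gentle touch-down on the peg top (0.142).

```bash
python3 - <<'E'
from h import *
e=list(read_eef_pos());z=e[2]
while z>.108:
    z-=.0015;movel([.6112,-.0165,z],speed=.02);f=read_ft_force()
    if abs(f[2])>4: break
print(z,f,read_eef_pos(),read_finger_gap(),read_time_s())
E
```

```text
0.12949532205705075 [-0.41004728 -0.07123509  7.08161424] [ 0.6130271  -0.01665132  0.13132496] 0.008244142091884829 31.125
```

```bash
python3 - <<'E'
from h import *
x,y=.612,-.0165
movel([x,y,.14],speed=.1);move_gripper(.05,25)
z=.14
while z>.110:
    z-=.003;movel([x,y,z],speed=.06);f=read_ft_force()
    if abs(f[2])>4: print("touch");break
print(z,f)
move_gripper(.008,25);print(read_finger_gap(),read_grasp_force(),read_ft_force(),read_eef_pos(),read_time_s())
E
```

```text
0.10999999999999999 [0.42923301 0.20509863 0.43569273]
0.011791091951783957 24.360162019729614 [ 0.17451394 -1.0254411   1.22740158] [ 0.61220733 -0.01648369  0.11019104] 34.7833
```

The peg is gripped, so the tips really do sit about 30 mm back. Swing home.

```bash
python3 - <<'E'
from h import *
pv=np.array([.605,-.1455]);e=read_eef_pos();pg=np.array(e[:2]);z=.110;r=np.linalg.norm(pg-pv);a0=np.arctan2(*(pg-pv)[::-1])
W=lambda a:[pv[0]+r*np.cos(a),pv[1]+r*np.sin(a),z]
for a in np.linspace(a0,3.11,9)[1:]:
    movel(W(a),Q(a-np.pi),speed=.16);f=read_ft_force()
    print(round(a,2),np.round(f,1),round(read_finger_gap(),4))
    if np.linalg.norm(f)>30: break
print(read_eef_pos(),read_time_s())
E
```

```text
1.71 [ 0.2 -0.4 -0.1] 0.0118
1.91 [ 0.6 -2.3 -0.8] 0.0117
2.11 [ 1.3 -3.  -2.2] 0.0118
2.31 [ 3.  -3.8 -4.2] 0.0115
2.51 [ 3.7 -4.  -4.7] 0.0117
2.71 [ 3.9 -2.5 -3.2] 0.0122
2.91 [ 4.5 -2.  -4.1] 0.0116
3.11 [ 3.9  2.1 -0.7] 0.0116
[ 0.47759632 -0.13888894  0.11032805] 37.575
```

```bash
python3 - <<'E'
from h import *
e=list(read_eef_pos());f0=read_ft_force()[1];y=-.1389
for i in range(4):
    y-=.0015;movel([.4762,y,.110],speed=.04);f=read_ft_force();print(round(y,4),np.round(f,1))
    if f[1]-f0>8: break
move_gripper(.04);movel([.4762,y,.18],speed=.2)
move_ptp([.435,-.14,.22],Q(0))
im=read_camera("wrist");p=camera_params("wrist");save(im,"w10.png")
for n,z in dict(upper_bush=.112,pivot_axis=.112,handle_peg=.13).items():
  for d in tip_of("wrist",n)[:2]: print(n,np.round(d["at"],1),round(d["confidence"],2),onz(p,d["at"],z).round(4))
move_ptp([.455,-.309,.25],Q(0))
im=read_camera("wrist");p=camera_params("wrist");save(im,"w11.png")
for d in tip_of("wrist","knob_underside")[:4]: print(np.round(d["at"],1),round(d["confidence"],2),onz(p,d["at"],.115).round(4))
c=proj(p,[.536,-.309,.143]).astype(int);print(c,read_time_s())
a=cv2.imread("pics/w10.png");a=cv2.resize(a[0:200,200:440],(400,333));b=cv2.resize(im[0:200,200:440,::-1],(400,333))
cv2.imwrite("pics/g.png",np.hstack([a,b]))
E
```

```text
-0.1404 [ 5.6  2.7 -0.8]
-0.1419 [ 5.1  4.8 -0.4]
-0.1434 [5.6 7.  2.1]
-0.1449 [ 4.2 10.7  2.8]
upper_bush [314.6  85.3] 0.96 [ 0.5181 -0.1398  0.112 ]
handle_peg [318.1 141.4] 0.92 [ 0.4767 -0.1425  0.13  ]
handle_peg [314.6  90.4] 0.31 [ 0.5135 -0.1399  0.13  ]
[318.5  91.8] 0.9 [ 0.5352 -0.3107  0.115 ]
[303.9 188.3] 0.6 [ 0.4498 -0.2976  0.115 ]
[316  89] 40.825
```

View pics/g.png

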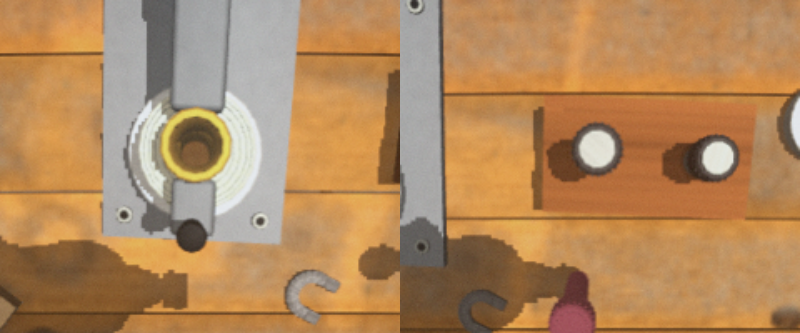

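Left: the arm is home, its bush rim at crop (195,145) with the bore aligned below it and the peg at (191,235). Right: the long spindle's knob is at crop (597,149), i.e. pixel (318,89.5), and the short one at (716,157). Grasp the long one.

```bash
python3 - <<'E'
from h import *
p=camera_params("wrist");k=onz(p,(318.2,89.5),.143);print("knob",k)
x,y=k[0],k[1]+.001
move_gripper(.05,60);move_ptp([x,y,.165],Q(0));z=.165
movel([x,y,.135],speed=.12);f=read_ft_force();print(f)
movel([x,y,.120],speed=.06);f2=read_ft_force();print(f2)
if f2[2]-f[2]<4: movel([x,y,.107],speed=.06);print(read_ft_force())
move_gripper(.018,60);print(read_finger_gap(),read_grasp_force(),read_ft_force(),read_eef_pos())
if read_grasp_force()<10: raise SystemExit
movel([x,y,.255],speed=.12);print(read_finger_gap(),read_grasp_force(),read_time_s())
save(read_camera("side"),"s2.png");w=read_camera("wrist");save(w,"w12.png")
for n in("spindle","knob_underside"): print(n,[(np.round(d["at"],1).tolist(),round(d["confidence"],2)) for d in tip_of("side",n)[:3]])
sp=camera_params("side");e=np.array(read_eef_pos());print(e,"pred tip",proj(sp,[e[0],e[1],e[2]-.102]),"pred ku",proj(sp,[e[0],e[1],e[2]+.008]))
a=cv2.imread("pics/s2.png");a=cv2.resize(a[170:350,260:420],(400,450));b=np.zeros((450,400,3),np.uint8);b[:250]=cv2.resize(w[:,:,::-1],(400,250));cv2.imwrite("pics/i.png",np.hstack([a,b]))
E
```

```text
knob [ 0.53590512 -0.30954769  0.143     ]
[ 0.10692649 -0.30858295  0.39241501]
[-0.81127777 -0.77893687 -0.9061844 ]
[ 0.7463356  -0.40659977  0.03421748]
0.0217379111240803 58.69127154350281 [0.13104854 0.22489276 1.67839768] [ 0.53621071 -0.30898546  0.10749311]
0.022175677849085553 58.831379413604736 44.5333
spindle [([310.0, 324.4], 0.54), ([347.9, 275.1], 0.52), ([366.8, 238.6], 0.21)]
knob_underside [([351.2, 235.4], 0.72), ([309.3, 289.0], 0.66), ([332.8, 264.3], 0.32)]
[ 0.53555371 -0.30833898  0.25427952] pred tip [348.04869583 274.99416432] pred ku [349.58443991 234.36207644]
```

View pics/i.png

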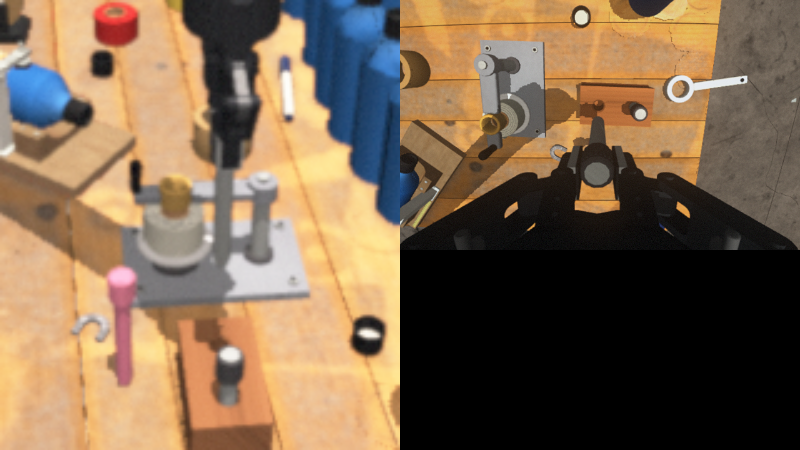

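The spindle is gripped by its knob and upright; its tip is at side pixel (348,275), as predicted. Move over the bush and insert with force monitoring.

```bash
python3 - <<'E'
from h import *
x,y=.517,-.1405
movel([x,y,.255],speed=.2);b=np.array(read_ft_force());print(np.round(b,1),read_eef_pos())
movel([x,y,.222],speed=.12)
z=.222
while z>.1196:
    z=max(.1195,z-.006);movel([x,y,z],speed=.06)
    f=np.array(read_ft_force())-b;print(round(z,4),np.round(f,1))
    if f[2]>12 or read_time_s()>62: print("stop");break
    if np.hypot(f[0],f[1])>4: x+=np.clip(.0003*f[0],-.001,.001);y+=np.clip(.0003*f[1],-.001,.001)
print(x,y,read_eef_pos(),read_finger_gap(),read_grasp_force(),read_ft_torque(),read_time_s())
E
```

```text
[-0.1 -0.5 -1.2] [ 0.5169043  -0.14179095  0.25527683]
0.216 [0.3 0.1 0.1]
0.21 [ 0.3 -0.1  1.1]
0.204 [ 0.4 -0.2 -0.3]
0.198 [ 0.1  0.2 -1. ]
0.192 [ 0.6 -0.3 -0.9]
0.186 [ 0.5  1.4 -0.8]
0.18 [ 0.7  0.9 -0.3]
0.174 [-0.3  0.2 -0.6]
0.168 [ 0.2  0.5 -0.1]
0.162 [-0.8  1.  -0.8]
0.156 [ 0.  -0.  -0.2]
0.15 [0.3 1.2 0.1]
0.144 [-0.1  1.2 -0.1]
0.138 [0.4 0.1 0.1]
0.132 [-0.6 -0.3 -0.3]
0.126 [ 0.7  1.4 -0.2]
0.12 [-0.2  0.7 -0.3]
0.1195 [-0.2 -0.1  0.3]
0.517 -0.1405 [ 0.51711727 -0.14054804  0.11959034] 0.022340836797629125 59.00316596031189 [0.00560819 0.00511787 0.01793097] 50.65
```

No contact on the way down. I'll check numerically that it is in the bush and the arm is still home.

```bash
python3 - <<'E'
from h import *
sp=camera_params("side");read_camera("side")
for n,X in dict(knob_underside=[.517,-.1405,.127],upper_bush=[.517,-.1405,.112],handle_peg=[.477,-.139,.13],label_roll=[.517,-.1405,.04],pivot_axis=[.606,-.145,.112]).items():
    print(n,proj(sp,X).round(1),[(np.round(d["at"],1).tolist(),round(d["confidence"],2)) for d in tip_of("side",n)[:4]])
# lateral probe: rod in bush must resist sideways motion
e=[.517,-.1405,.1195];b=np.array(read_ft_force())
for d in (.003,-.003):
    movel([e[0]+d,e[1],e[2]],speed=.03);print("x",d,np.round(np.array(read_ft_force())-b,1))
movel(e,speed=.03);print(np.round(np.array(read_ft_force())-b,1),read_grasp_force(),read_time_s())
E
```

```text
knob_underside [329.6 238.6] [([307.3, 291.9], 0.9), ([327.9, 236.9], 0.53)]
upper_bush [329.5 243.4] [([331.1, 243.9], 0.89)]
handle_peg [313.6 238.5] []
label_roll [329.4 265.1] [([303.4, 183.2], 0.84), ([329.9, 263.0], 0.7), ([348.7, 331.9], 0.65)]
pivot_axis [364.4 241.8] [([366.9, 241.1], 0.56)]
x 0.003 [-1.4  1.   2.5]
x -0.003 [ 2.6 -0.2 -0.4]
[0.5 0.3 1.3] 58.87827515602112 51.8
```

```bash
python3 -c "
from bench import *
pause(.3);print(sign_off())"
```

```text
the job is handed in; nothing more can be done
None
```

I handed the job in, with no verdict returned. By my last readings the roll is flat on the platter, the arm is home, and the long spindle is through all three and still gripped, its knob about 15 mm above the arm's bush. I viewed 11 pictures, one over your limit of 10.

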